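Tip the vertebrae out of the notched sorting tray into the tilt-out bin

TASK

Tip the blue bin forward until it stands fully open. Carry the sorting tray by its black bar, with the vertebrae in it, to the green-topped stand beside the bin, set it flat there with its notched corner sticking out over the bin's mouth, and let go; then take it by the red tab and tilt it about the notched corner, which stays at the stand's edge, until all three vertebrae have run out through the notch into the bin. Lower the tray flat on the stand again, let go, and push the bin back until it clicks home, without shoving the other things on the bench about.

Things in the scene. Friction and masses are not known exactly. Their poses are not given: they have to be found in the camera images.
- station: Fixed grey steel housing with the pouring stand attached on its left (+y) side. Origin on the bench, below the middle of the bin's pivot line; the bin tips to -x, the stand is to +y. Base 8 mm thick, 175 mm wide, reaching 50 mm in front of the pivot; the housing lies 6 to 98 mm behind the pivot (+x), its flat top (from 26 mm behind the pivot) at z = 90 mm.
- stand_top (a point): Middle of the pouring stand's level green rubber top: 120 mm (x) by 110 mm (y), 122 mm above the bench, on four legs, at x = -36, y = 145 mm in the station's frame; axes as the station's. Open above; beyond it (+y) is free bench.
- stand_edge (a point): Middle of the edge of the stand's top that faces the bin (x = -36, y = 90, z = 122 mm in the station's frame), 14 mm from the bin's side wall; axes as the station's. The tray is to lie with its +x along this point's -y, its notch tip 20 to 50 mm past this edge (32 is best), so that the vertebrae fall well inside the mouth.
- bin (a joint): Angle of the blue tilt-out bin about its bottom front pivot, rad: 0 shut (as it starts), 0.75 fully open (tipped to the station's -x, against a stop). A sprung ball catch holds it shut and lets go at about 0.1 rad (2 to 4 N at the lip); it clicks in again as the bin is pushed home. Elsewhere a stiff hinge keeps it where it is left; 1 to 3 N at the lip moves it.
- bin_hinge (a point): Middle of the bin's pivot line, 10 mm above the bench; this frame turns with the bin (axes as the station's when shut). The bin is 151 mm wide (y), 72 mm deep (x), floor 6 mm above the pivot, front corner filled by a 45-degree strip, back 36 mm high; side walls slope from 92 mm high in front to 34 at the back. When open, its level mouth is 72 mm long, centred 36 mm before the pivot, rim 77 mm above the bench.
- bin_lip (a point): Middle of the top edge of the bin's front plate (5 mm thick, 105 mm high above the pivot, x 0 to 5 mm in the bin_hinge frame); moves with the bin. When shut it stands 25 mm above the housing's top and can be hooked from behind or pinched there from above; when open it is about 87 to 90 mm above the bench.
- tray: Aluminium sorting tray, loose, 120 mm square, floor 4 mm, walls 4 mm thick and 20 mm high, 0.2 to 0.3 kg. Origin in the middle of its underside; z up; +x points along the diagonal to the notched corner, where both walls stop 54 mm short of the corner (opening 76 mm). It starts on the bench, on the right.
- tray_bar (a point): Middle of the tray's black carrying bar, 62 mm above its underside, over its centre of mass; axes as the tray's. The bar is 10 mm thick (x), 100 mm long (y), 12 mm high, and bridges the tray on two rods that rise from the side corners.
- tray_notch (a point): Tip of the notched corner, on the underside, 85 mm from the tray's origin along +x; axes as the tray's.
- tray_tab: Red upright tab on the tray's rear corner (opposite to the notch), fixed to the tray: 8 mm thick (tray's y), 34 mm long (tray's x, from 81 to 115 mm behind the tray's origin), 36 mm high from the underside up.
- tab_grip (a point): Middle of the red tab where it is pinched, 22 mm above the tray's underside, 100 mm behind the tray's origin; axes as the tray's. With the tray on the stand it lies beyond the stand, over free bench.
- vertebra1: Buff fossil vertebra, a disc 26 mm across and 14 mm thick, 20 g, lying loose in the tray; origin in the middle of its underside. How steeply the tray must be tilted before it slides (about 0.35 to 0.7 rad) is not known beforehand.
- vertebra2: Another, the same.
- vertebra3: Another, the same.
- glue_bottle: Bystander: white bottle, red cap, 40 mm across, 100 mm high, loose; origin under its centre. Leave it where it is.
- solvent_bottle: Bystander: clear bottle, white cap, 40 mm across, 85 mm high, loose; origin under its centre. Leave it where it is.
- tin: Bystander: open brass tin, 64 mm across, 45 mm high, loose; origin under its centre. Leave it where it is.
- brush: Bystander: brush 170 mm long, lying, loose; origin under its centre. Leave it where it is.
- card_box: Bystander: white open specimen box 70 x 50 x 22 mm, loose; origin under its centre. Leave it where it is.
- limb_bone: Bystander: fossil limb bone 152 mm long, 40 mm thick, loose; origin under its centre. Leave it where it is.
- nodule: Bystander: terracotta-coloured nodule 60 mm across, 32 mm high, loose; origin under its centre. Leave it where it is.

How it is judged:
By the outcome, as a careful person would: the job done as asked, in the order asked, and still so for the second after the job is handed in, with the robot touching nothing.
It also fails if it takes over 72 s, if anything falls off the work surface, if the arm or the gripper's body presses on something with over 40 N, if the wrist force passes 120 N, or if a joint passes its speed limit or range.

ROBOT

A 6-joint arm with a two-finger parallel gripper is mounted at the origin on the work surface. World frame = base frame: x ahead of the robot, y to its left, z up, the work surface at z = 0. Lengths are in m, angles in rad, forces in N, time in s.
With the tool pointing down it reaches from about 0.25 to 0.725 m from the base axis. Payload 4 kg.
Tool frame: the origin (TCP) lies midway between the tips of the shut fingers; the grasp point (between the pads) lies 19 mm behind it (bot.grip_point_offset is the distance from the TCP to the grasp point, in m); z points along the fingers, y is the line along which they close (so a half turn about z gives the same grasp; the last joint's range is limited). The gripper opens to 85 mm and grips with 20 to 120 N. Pads are 22 mm wide; open, the fingers measure 114 mm over their backs; the gripper's body (76 mm by 85 mm) begins 54 mm behind the grasp point. The pads swing forward as they close: fully open they stand 13 mm farther back than shut.
Start: joints at [-1.12, 0.241, 0.005, 1.335, 0, 1.571], TCP at [0.218, -0.45, 0.231] pointing down, gripper open.
Joint ranges: [-2.72, 2.72], [-1.05, 1.87], [-1.09, 1.28], [-1.99, 2.15], [-1.42, 1.44], [-3.14, 3.14]. Speed limits (rad/s): [2.79, 2.79, 3.14, 3.14, 3.14, 3.14].

INTERFACE

Orientations are given as a unit quaternion [x, y, z, w].
In Python, from workcell import bot gives the robot as it stands.
- The arm moves only by the tool step_arm, never from a script. Its argument "targets" is text: rows parted by semicolons, each of 7 numbers parted by spaces: the opening, from -1 (shut) to 1 (fully open), so that 0 is half open, then the shift along the world's x, y, z normalised to -1 to 1, where 1 is 0.5 m, then the turn, a rotation vector about the world's x, y, z normalised to -1 to 1, where 1 is pi/4 rad. In form: gripper x y z wx wy wz; .... A call has 1 to 10 rows; each row is the pose to reach, as a shift and turn from the pose commanded when the call began; what a row does not reach only later rows make up. A row lasts 1/12 s, in which the tool goes at most 41.7 mm and 7.16 degrees, less where a joint would pass 70% of its speed; a pose out of reach is approached as far as the arm can. A call with a number of a shift or a turn outside -1 to 1 is refused whole. A call with a gripper value outside its range is refused whole. The fingers move at their own pace and stop on an object; the grip force is fixed at half the most. Time passes only in rows, so rows that repeat a pose let the fingers close. It gives the time, the measured TCP pose, the force, the opening and the grip force at its end, in the units of the state.
- bot.get_obs(): the state, without advancing time (a new reading comes with each control period).
- bot.camera(name): name is "scene" or "top"; returns the picture (400x640x3 uint8, red, green, blue); there is no depth.
- bot.camera_info(name): a dict with "vertical_fov" (degrees; the focal length in pixels is half the picture's height over the tangent of half this angle, whatever the lens; pixels are square), "cx", "cy" (the principal point, pixels), "pose" (4x4, takes a point from camera to world coordinates). Camera axes: x right, y up, looking along -z (the intrinsics and any distortion apply to the point x, -y, -z); pixel columns grow to the right and rows downward; lengths in m; the calibration is good to about 2 mm. A picture is of the moment at which its call begins. camera_info takes no time and is no camera call.
- bot.job_done(): hands the job in; it is judged then, once.
The state is a dict: "clock": time; "joint_pos": joint angles; "joint_vel": joint speeds; "tau": joint torques, N m; "eef_pos": TCP position; "tool_rot": TCP orientation; "ft_force": force on the tool from outside, world axes, zero at the start; "ft_torque": the same for the moment, N m; "grip_width": finger opening in m; "grasp_force": force on a finger pad.
Only numpy, scipy, OpenCV 4.12 (cv2) and the standard library are available. Lean on these libraries where they do the work, as an engineer would, in place of code of your own. Each camera call takes 0.05 s, during which the arm holds its last target. There are 200 camera calls.

## Working session

There is one attempt and no reset: what is moved stays moved. The work goes in short steps, Python scripts to look and compute and a tool call to move; the robot and the scene stay as the last step left them, time stands still between calls to the robot, and variables do not carry over. Pictures are saved under pics/ and viewed, at most 10 in all, crops included, and the job is handed in when it is done.

Besides the shell and the picture viewer there is one more tool, called by a JSON object that holds its "fn" and its "kwargs", one argument or row to a line. step_arm: Moves the arm, as the interface text tells. Scaled input: -1 to 1 covers 0.5 m each way for a shift and pi/4 rad each way for a turn. Its arguments: {"type":"object","properties":{"targets":{"type":"string"}},"required":["targets"]}

```bash
mkdir -p pics
python3 - <<'E'
from workcell import bot
import cv2
for n in("scene","top"):
    cv2.imwrite(f"pics/{n}0.png",bot.camera(n)[:,:,::-1]); i=bot.camera_info(n); print(n,i)
o=bot.get_obs();print(o)
E
```

```text
scene {'vertical_fov': 42.813581244990246, 'cx': 317.03461229563703, 'cy': 205.0795981301685, 'pose': array([[ 0.24470529, -0.69309125,  0.67804413,  1.35984152],
       [ 0.96944546,  0.16250973, -0.18375553, -0.24186203],
       [ 0.01717058,  0.70229275,  0.71168115,  0.97928505],
       [ 0.        ,  0.        ,  0.        ,  1.        ]])}
top {'vertical_fov': 57.34310540257152, 'cx': 318.8239851636366, 'cy': 202.40841625481374, 'pose': array([[ 0.02790579,  0.96959209, -0.24313053,  0.30716407],
       [-0.99960607,  0.02779654, -0.00388061,  0.00189878],
       [ 0.00299558,  0.24314304,  0.96998582,  0.9609488 ],
       [ 0.        ,  0.        ,  0.        ,  1.        ]])}
{'clock': 0.1, 'joint_pos': array([-1.11997873e+00,  2.41350177e-01,  3.81796622e-03,  1.33521526e+00,
        9.96344972e-06,  1.57080499e+00]), 'joint_vel': array([-0.00022172, -0.00143835,  0.00246503,  0.00104142, -0.00037137,
        0.00023926]), 'tau': array([ 1.16502975e-03, -3.73138154e+01,  2.53010470e+01,  1.08311398e-02,
       -3.51385575e-05,  1.02802716e-06]), 'eef_pos': array([ 0.21759554, -0.44951132,  0.23048009]), 'tool_rot': array([ 9.74703325e-01,  2.23500506e-01, -2.13192877e-04, -9.52002627e-04]), 'ft_force': array([-0.69373582, -0.69086107,  0.48434542]), 'ft_torque': array([-0.0331863 ,  0.00319112, -0.00342072]), 'grasp_force': 0.0, 'grip_width': 0.08540694646210263}
```

View pics/scene0.png

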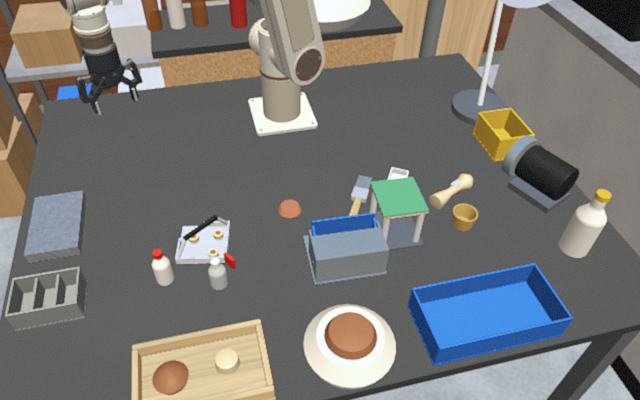

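View pics/top0.png

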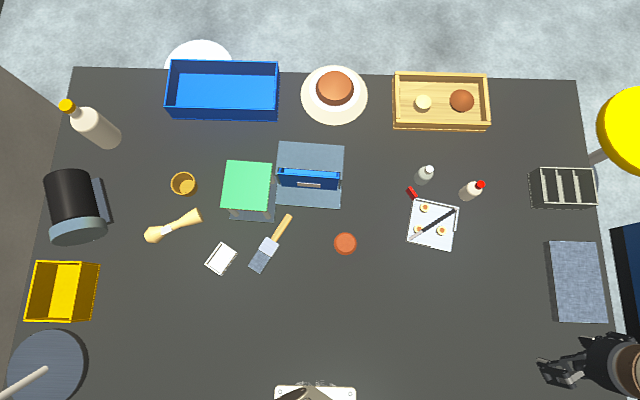

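The scene view shows the station at about (345,245), the tray at (205,240) and two bottles beyond it. In the top view the stand is at (247,185), the bin at (310,178) and the tray at (433,223), with its red tab at (412,192).

Run:
```python
import cv2
a=cv2.imread("pics/top0.png")
t=cv2.resize(a[130:280,200:350],None,fx=4,fy=4,interpolation=cv2.INTER_CUBIC)
u=cv2.resize(a[155:260,398:493],None,fx=5.7,fy=5.7,interpolation=cv2.INTER_CUBIC)
cv2.imwrite("pics/c1.png",t);cv2.imwrite("pics/c2.png",u)
```

```text
(no output)
```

View pics/c1.png

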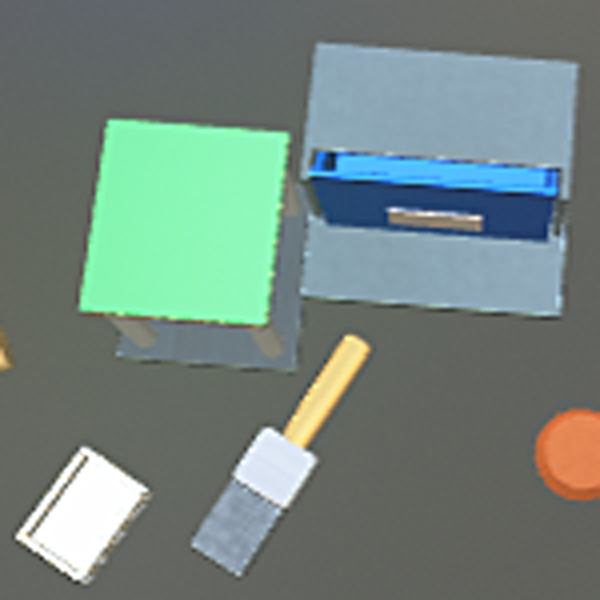

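View pics/c2.png

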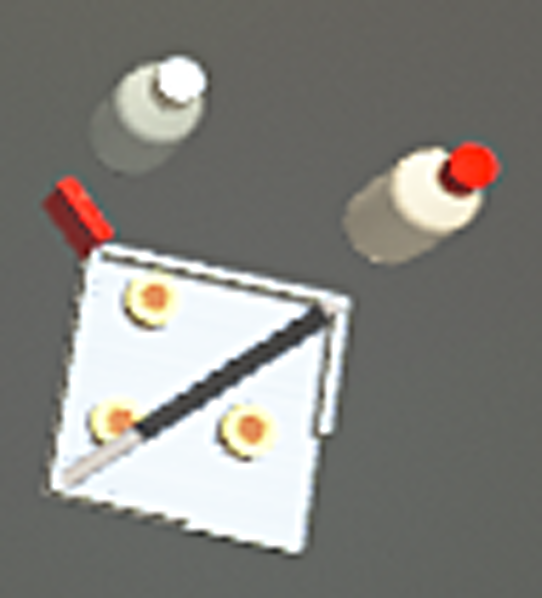

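The crops give clear corners. In c1 the stand top is at (107,120), (290,132), (270,325) and (80,311), and the base front runs from (303,297) to (561,316). In c2 the tray corners are at (95,245), (350,297), (52,490) and notch (303,552), with the bar from (145,435) to (325,315).

```bash
cat > h.py <<'E'
import numpy as np
from workcell import bot
from scipy.optimize import least_squares
from scipy.spatial.transform import Rotation as R
def proj(n,P):
    i=bot.camera_info(n);T=i["pose"];f=200/np.tan(np.radians(i["vertical_fov"])/2)
    q=(np.atleast_2d(P)-T[:3,3])@T[:3,:3]
    return np.c_[i["cx"]+f*q[:,0]/-q[:,2], i["cy"]-f*q[:,1]/-q[:,2]]
def rz(a): return R.from_euler("z",a).as_matrix()
def fit(n,P,uv,x0,z=0):
    P=np.array(P,float)/1000
    W=lambda p:P@rz(p[2]).T+[p[0],p[1],z]
    r=least_squares(lambda p:(proj(n,W(p))-uv).ravel(),x0,loss="soft_l1")
    return r.x,np.round(proj(n,W(r.x))-uv,1)
def ray(n,uv,z):
    r=least_squares(lambda p:(proj(n,[p[0],p[1],z])[0]-uv),[.4,0]);return r.x
S=None
E
python3 - <<'E'
from h import *
uv=np.array([(107,120),(290,132),(270,325),(80,311),(303,297),(561,316),(316,43),(578,64)])/4+[200,130]
P=[(24,200,122),(24,90,122),(-96,90,122),(-96,200,122),(-50,87.5,8),(-50,-87.5,8),(98,87.5,90),(98,-87.5,90)]
s,e=fit("top",P,uv,[.5,0,0]);print("station",s);print(e.tolist())
uv=np.array([(350,297),(52,490),(303,552),(325,435),(145,435),(70,178)])/5.7+[398,155]
P=[(0,85,20),(0,-85,0),(85,0,2),(46.7,38.2,20),(0,-50,68),(-115,0,36)]
t,e=fit("top",P,uv,[.45,-.3,-2.5]);print("tray",t);print(e.tolist())
o=lambda u,v:(398+u/5.7,155+v/5.7)
for nm,p,z in(("glue",o(468,165),.1),("solv",o(182,80),.085),("brushtip",(200+355/4,130+342/4),.01),("box",(220,259),.022),("nod",(345,243),.03),("tin",(183,183),.045),("bone l",(153,234),.02),("bone r",(196,216),.02)): print(nm,ray("top",np.array(p),z).round(3))
# cross-check scene
print(proj("scene",np.array([(24,200,122),(24,90,122),(-96,90,122),(98,-87.5,90)])/1000@rz(s[2]).T+[s[0],s[1],0]).round(), proj("scene",np.array([(0,85,20),(0,-85,0),(85,0,2),(-115,0,36)])/1000@rz(t[2]).T+[t[0],t[1],0]).round())
E
```

```text
station [ 0.58355925  0.03220953 -0.04984916]
[[0.6, -0.0], [-0.2, 0.3], [-0.7, 0.2], [0.3, 0.1], [-0.4, -0.1], [0.2, 0.1], [-1.1, -0.2], [1.6, -0.4]]
tray [ 0.49419873 -0.29691624 -2.55684648]
[[0.4, -0.1], [-1.6, 0.9], [-0.1, 0.3], [1.4, -0.2], [0.1, -0.7], [-0.4, -0.1]]
glue [ 0.581 -0.39 ]
solv [ 0.622 -0.273]
brushtip [0.507 0.085]
box [0.387 0.253]
nod [ 0.436 -0.064]
tin [0.579 0.362]
bone l [0.446 0.433]
bone r [0.497 0.327]
[[428. 210.]
 [383. 216.]
 [370. 181.]
 [314. 260.]] [[175. 258.]
 [230. 225.]
 [183. 226.]
 [233. 260.]]
```

{"fn": "step_arm", "kwargs": {
  "targets": "-1 .512 .615 0 0 0 .9; -1 .512 .615 0 0 0 .9; -1 .512 .615 0 0 0 .9; -1 .512 .615 0 0 0 .9; -1 .512 .615 0 0 0 .9; -1 .512 .615 0 0 0 .9; -1 .512 .615 0 0 0 .9; -1 .512 .615 0 0 0 .9; -1 .512 .615 0 0 0 .9; -1 .512 .615 0 0 0 .9"
}}

```text
clock: 0.93
eef_pos: [0.4756, -0.1393, 0.2309]
tool_rot: [0.836, 0.548, 0.0, -0.0]
ft_force: [0.5, 0.3, -0.2]
grip_width: 0.0
grasp_force: 0.0
```

{"fn": "step_arm", "kwargs": {
  "targets": "-1 .286 .34 0 0 0 .458; -1 .286 .34 0 0 0 .458; -1 .286 .34 0 0 0 .458; -1 .286 .34 0 0 0 .458; -1 .286 .34 0 0 0 .458; -1 .286 .34 -.1 0 0 .458; -1 .286 .34 -.18 0 0 .458; -1 .286 .34 -.24 0 0 .458; -1 .286 .34 -.26 0 0 .458; -1 .286 .34 -.26 0 0 .458"
}}

```text
clock: 1.77
eef_pos: [0.6132, 0.0274, 0.0967]
tool_rot: [0.726, 0.688, -0.004, -0.003]
ft_force: [-0.6, -0.1, 0.4]
grip_width: 0.0001
grasp_force: 0.0
```

{"fn": "step_arm", "kwargs": {
  "targets": "-1 -.02 .001 0 0 0 0; -1 -.04 .002 0 0 0 0; -1 -.06 .003 0 0 0 0; -1 -.08 .004 0 0 0 0; -1 -.1 .005 -.004 0 0 0; -1 -.12 .006 -.01 0 0 0; -1 -.135 .007 -.016 0 0 0; -1 -.15 .008 -.022 0 0 0; -1 -.158 .008 -.026 0 0 0; -1 -.164 .008 -.026 0 0 0"
}}

```text
clock: 2.6
eef_pos: [0.5364, 0.0312, 0.0908]
tool_rot: [0.726, 0.688, 0.002, 0.001]
ft_force: [1.8, 0.4, 0.5]
grip_width: -0.0
grasp_force: 0.4
```

{"fn": "step_arm", "kwargs": {
  "targets": "-1 -.006 0 -.01 0 0 0; -1 -.012 0 -.016 0 0 0; -1 -.018 .001 -.016 0 0 0; -1 -.024 .001 -.016 0 0 0; -1 -.024 .001 -.016 0 0 0"
}}

```text
clock: 3.02
eef_pos: [0.5303, 0.0317, 0.0836]
tool_rot: [0.726, 0.688, 0.006, 0.006]
ft_force: [11.4, -1.8, 2.1]
grip_width: 0.0001
grasp_force: 4.9
```

{"fn": "step_arm", "kwargs": {
  "targets": "-1 .02 0 .04 0 0 0; -1 .02 0 .12 0 0 0; -1 .02 0 .2 0 0 .1; -.5 0 -.06 .24 0 0 .2; 0 -.02 -.14 .24 0 0 .3; 1 -.03 -.22 .24 0 0 .4; 1 -.05 -.3 .24 0 0 .5; 1 -.06 -.38 .24 0 0 .65; 1 -.06 -.46 .24 0 0 .75; 1 -.06 -.54 .24 0 0 .808"
}}

```text
clock: 3.85
eef_pos: [0.4919, -0.2398, 0.2003]
tool_rot: [0.473, 0.881, 0.0, -0.0]
ft_force: [1.9, -0.2, 0.7]
grip_width: 0.0829
grasp_force: 0.0
```

{"fn": "step_arm", "kwargs": {
  "targets": "1 0 -.06 0 0 0 0; 1 0 -.117 0 0 0 0; 1 0 -.117 -.06 0 0 0; 1 0 -.117 -.06 0 0 0"
}}

```text
clock: 4.18
eef_pos: [0.4899, -0.297, 0.1653]
tool_rot: [0.476, 0.879, 0.0, -0.004]
ft_force: [-1.1, 0.7, -1.7]
grip_width: 0.0856
grasp_force: 0.0
```

Run:
```python
from h import *
import cv2
a=bot.camera("top")[:,:,::-1];b=bot.camera("scene")[:,:,::-1]
t=cv2.resize(a[140:280,250:480],None,fx=3.4,fy=3.4,interpolation=cv2.INTER_CUBIC)
cv2.imwrite("pics/d1.png",t)
o=bot.get_obs();print(o["eef_pos"],o["tool_rot"],o["joint_pos"],o["clock"])
```

```text
[ 0.49134903 -0.29584648  0.16883507] [ 4.75099612e-01  8.79928482e-01  2.25787757e-04 -2.48500209e-03] [-5.42085105e-01  4.21844113e-01  9.78379203e-02  1.25177587e+00
  2.17541087e-04  4.48072179e-01] 4.2833
```

View pics/d1.png

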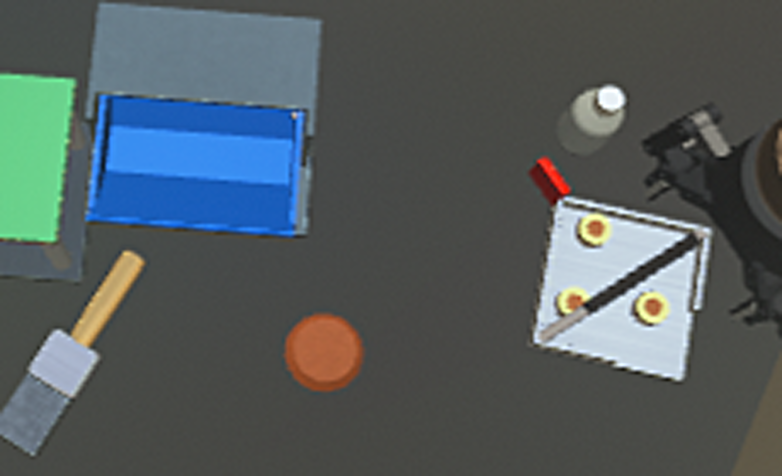

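The bin stands fully open (mouth from (90,95) to (305,235) in the crop), and the tray is unmoved under the gripper.

{"fn": "step_arm", "kwargs": {
  "targets": "1 .006 -.002 -.08 0 0 0; 1 .006 -.002 -.15 0 0 0; 1 .006 -.002 -.21 0 0 0; 1 .006 -.002 -.25 0 0 0; 1 .006 -.002 -.25 0 0 0; 0 .006 -.002 -.25 0 0 0; -1 .006 -.002 -.25 0 0 0; -1 .006 -.002 -.25 0 0 0; -1 .006 -.002 -.25 0 0 0; -1 .006 -.002 -.25 0 0 0"
}}

```text
clock: 5.12
eef_pos: [0.4969, -0.2981, 0.047]
tool_rot: [0.475, 0.88, -0.0, 0.002]
ft_force: [0.7, 0.8, 0.9]
grip_width: 0.0257
grasp_force: 0.0
```

{"fn": "step_arm", "kwargs": {
  "targets": "-1 0 0 0 0 0 0; -1 0 0 0 0 0 0; -1 0 0 0 0 0 0; -1 0 0 0 0 0 0"
}}

```text
clock: 5.45
eef_pos: [0.4965, -0.2979, 0.0465]
tool_rot: [0.475, 0.88, 0.0, 0.001]
ft_force: [-0.8, 0.0, 5.8]
grip_width: 0.0091
grasp_force: 59.4
```

{"fn": "step_arm", "kwargs": {
  "targets": "-1 0 0 .01 0 0 0; -1 0 0 .03 0 0 0; -1 0 0 .07 0 0 0; -1 0 0 .12 0 0 0; -1 0 0 .18 0 0 .02; -1 0 0 .24 0 0 .06; -1 .004 .02 .3 0 0 .12; -1 .01 .06 .35 0 0 .2; -1 .02 .12 .39 0 0 .3; -1 .03 .18 .41 0 0 .4"
}}

```text
clock: 6.28
eef_pos: [0.5114, -0.2077, 0.2537]
tool_rot: [0.331, 0.944, -0.0, 0.002]
ft_force: [1.0, 0.3, -3.1]
grip_width: 0.0089
grasp_force: 58.6
```

{"fn": "step_arm", "kwargs": {
  "targets": "-1 .007 .06 0 0 0 .1; -1 .014 .12 0 0 0 .2; -1 .021 .18 0 0 0 .3; -1 .028 .24 0 0 0 .4; -1 .036 .31 0 0 0 .5; -1 .05 .38 0 0 0 .6; -1 .064 .45 0 0 0 .7; -1 .075 .52 0 0 0 .76; -1 .082 .58 0 0 0 .79; -1 .086 .63 0 0 0 .796"
}}

```text
clock: 7.12
eef_pos: [0.5534, 0.1098, 0.25]
tool_rot: [0.024, 1.0, 0.0, -0.001]
ft_force: [0.5, -0.9, -3.3]
grip_width: 0.0086
grasp_force: 58.6
```

Run:
```python
from h import *
o=bot.get_obs();q=R.from_quat(o["tool_rot"]).as_matrix();print(o["eef_pos"],np.degrees(np.arctan2(q[1,1],q[0,1])),q[:,2],o["grip_width"],o["ft_force"])
```

```text
[0.55335775 0.10979702 0.25004178] 87.25634951658836 [-1.32686062e-03  1.50835785e-04 -9.99999108e-01] 0.008626827656075111 [ 0.45249903 -0.92552632 -3.31294676]
```

{"fn": "step_arm", "kwargs": {
  "targets": "-1 .003 .05 0 0 0 0; -1 .003 .095 0 0 0 0; -1 .003 .125 -.02 0 0 0; -1 .003 .132 -.05 0 0 0; -1 .003 .132 -.075 0 0 0; -1 .003 .132 -.09 0 0 0; -1 .003 .132 -.09 0 0 0"
}}

```text
clock: 7.7
eef_pos: [0.5535, 0.1726, 0.2023]
tool_rot: [0.025, 1.0, -0.001, -0.003]
ft_force: [-0.8, 1.6, -3.6]
grip_width: 0.0091
grasp_force: 58.6
```

Run:
```python
from h import *
import cv2
a=bot.camera("top")[:,:,::-1];b=bot.camera("scene")[:,:,::-1]
t=cv2.resize(a[110:260,190:350],None,fx=3.5,fy=3.5,interpolation=cv2.INTER_CUBIC)
u=cv2.resize(b[120:280,290:470],None,fx=3,fy=3,interpolation=cv2.INTER_CUBIC)
v=np.zeros((525,560+20),np.uint8)
cv2.imwrite("pics/e1.png",t);cv2.imwrite("pics/e2.png",u)
o=bot.get_obs();q=R.from_quat(o["tool_rot"]).as_matrix();print(o["eef_pos"],np.degrees(np.arctan2(q[1,1],q[0,1])),o["ft_force"],o["ft_torque"])
```

```text
[0.55507103 0.17281999 0.20502149] 87.07200648202706 [-0.53083603  0.23890103 -3.52464132] [ 0.01906668 -0.06901225 -0.0155647 ]
```

View pics/e2.png

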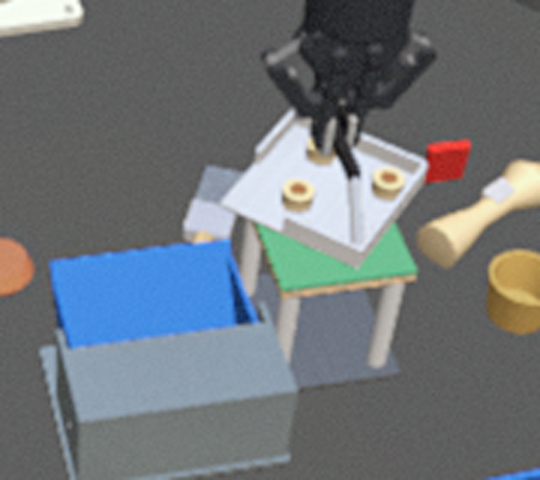

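Run:
```python
from h import *
uv=np.array([(222,201),(362,264),(292,113),(468,142)])/3+[290,120]
P=[(85,0,1),(0,85,0),(0,-85,20),(-115,0,36)]
t,e=fit("scene",P,uv,[.555,.175,-1.62],z=.1585);print(t,np.degrees(t[2]),e.tolist())
```

```text
[ 0.55287216  0.17412649 -1.59909776] -91.62155295045922 [[-0.5, 1.4], [-0.4, 1.0], [0.5, -3.1], [0.4, -1.4]]
```

View pics/e1.png

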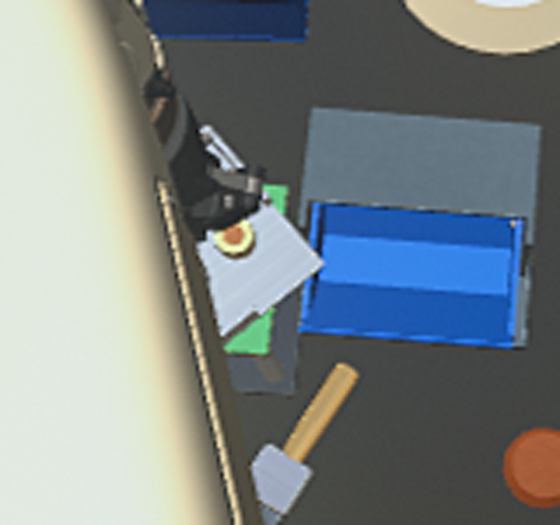

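{"fn": "step_arm", "kwargs": {
  "targets": "-1 .002 .006 -.01 0 0 0; -1 .002 .006 -.025 0 0 0; -1 .002 .006 -.04 0 0 0; -1 .002 .006 -.054 0 0 0; -1 .002 .006 -.064 0 0 0; -1 .002 .006 -.07 0 0 0; -1 .002 .006 -.073 0 0 0; -1 .002 .006 -.073 0 0 0"
}}

```text
clock: 8.47
eef_pos: [0.5562, 0.1764, 0.1689]
tool_rot: [0.025, 1.0, 0.0, -0.0]
ft_force: [0.9, -0.1, -3.4]
grip_width: 0.009
grasp_force: 58.6
```

{"fn": "step_arm", "kwargs": {
  "targets": "-1 0 0 -.002 0 0 0; -1 0 0 -.004 0 0 0; -1 0 0 -.004 0 0 0"
}}

```text
clock: 8.72
eef_pos: [0.5567, 0.1765, 0.1685]
tool_rot: [0.025, 1.0, 0.0, 0.001]
ft_force: [-3.2, -1.0, 5.1]
grip_width: 0.0088
grasp_force: 59.7
```

{"fn": "step_arm", "kwargs": {
  "targets": "-.5 0 0 0 0 0 0; 0 0 0 0 0 0 0; 0 0 0 0 0 0 0; 0 0 0 .03 0 0 0; 0 0 0 .08 0 0 0; 0 0 0 .15 0 0 0; 0 0 .03 .2 0 0 -.1; 0 0 .08 .2 0 0 -.25; 0 .004 .14 .2 0 0 -.4; 0 .01 .2 .2 0 0 -.55"
}}

```text
clock: 9.55
eef_pos: [0.5619, 0.2773, 0.2682]
tool_rot: [0.242, 0.97, 0.001, 0.001]
ft_force: [0.4, -0.5, -0.6]
grip_width: 0.0427
grasp_force: 0.0
```

{"fn": "step_arm", "kwargs": {
  "targets": "0 0 0 0 0 0 -.15; 0 0 0 0 0 0 -.3; 0 0 0 0 0 0 -.45; 0 0 0 0 0 0 -.6; 0 0 0 0 0 0 -.75; 0 0 0 0 0 0 -.9; 0 0 0 0 0 0 -1; 0 0 0 0 0 0 -1"
}}

```text
clock: 10.22
eef_pos: [0.5615, 0.2766, 0.2667]
tool_rot: [0.593, 0.805, 0.0, 0.0]
ft_force: [0.6, -0.4, 0.4]
grip_width: 0.0425
grasp_force: 0.0
```

{"fn": "step_arm", "kwargs": {
  "targets": "0 0 0 0 0 0 -.15; 0 0 0 0 0 0 -.3; 0 0 0 0 0 0 -.45; 0 0 0 0 0 0 -.45"
}}

```text
clock: 10.55
eef_pos: [0.5615, 0.2765, 0.2667]
tool_rot: [0.725, 0.689, 0.0, 0.0]
ft_force: [-0.6, -0.2, 0.1]
grip_width: 0.0425
grasp_force: 0.0
```

Run:
```python
from h import *
import cv2
b=bot.camera("scene")[:,:,::-1]
u=cv2.resize(b[120:280,290:470],None,fx=3.6,fy=3.6,interpolation=cv2.INTER_CUBIC)
cv2.imwrite("pics/f2.png",u)
o=bot.get_obs();q=R.from_quat(o["tool_rot"]).as_matrix();print(o["eef_pos"],np.degrees(np.arctan2(q[1,1],q[0,1])),q[:,2],o["ft_force"],o["grip_width"],o["clock"],o["joint_pos"])
```

```text
[0.56144815 0.27655194 0.26672642] -2.650211940233408 [ 1.11734350e-04  1.19711435e-04 -9.99999987e-01] [ 0.72504883 -0.44972667 -0.83909419] 0.042788368558412074 10.6 [4.57656997e-01 4.94998393e-01 4.66483365e-01 1.54212817e+00
 5.80224204e-05 2.07470825e+00]
```

View pics/f2.png

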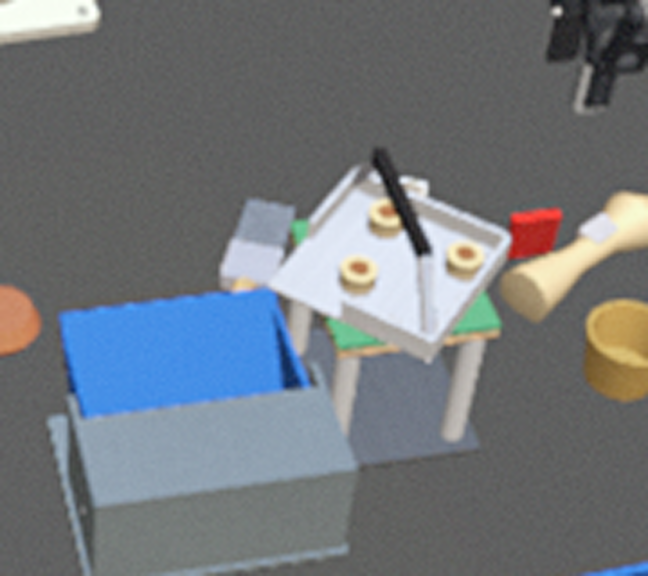

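Run:
```python
from h import *
uv=np.array([(270,287),(430,361),(560,211),(510,239),(358,165)])/3.6+[290,120]
P=[(85,0,1),(0,85,0),(-115,0,36),(-85,0,20),(0,-85,20)]
t,e=fit("scene",P,uv,[.555,.175,-1.62],z=.122);print(t,np.degrees(t[2]),e.tolist())
s=np.array([.5836,.0322]);M=rz(-.04985)[:2,:2]
for nm,c in(("cam",t[:2]),("tcp",np.array([.5567,.1765]))):
    y=t[2] if nm=="cam" else -1.6206
    for d in(.085,-.1): 
        p=c+d*np.array([np.cos(y),np.sin(y)]);print(nm,d,p,(p-s)@M)
# stand check in scene
print(((proj("scene",np.array([(24,200,122),(24,90,122)])/1000@rz(-.04985).T+[*s,0])-[290,120])*3.6).round())
```

```text
[ 0.5558182   0.17843868 -1.62249838] -92.96230920030702 [[-0.8, -0.3], [-0.1, 0.5], [0.4, 0.1], [1.3, -1.3], [-0.6, 0.4]]
cam 0.085 [0.55142548 0.09355226] [-0.03519169  0.05967281]
cam -0.1 [0.5609861  0.27830505] [-0.03484906  0.24467249]
tcp 0.085 [0.55246844 0.0916054 ] [-0.03405302  0.05778033]
tcp -0.1 [0.56167831 0.27637601] [-0.03406159  0.24278033]
[[498. 323.]
 [336. 345.]]
```

{"fn": "step_arm", "kwargs": {
  "targets": "0 0 .002 -.07 0 0 0; 0 0 .002 -.14 0 0 0; 0 0 .002 -.2 0 0 0; 0 0 .002 -.25 0 0 0; 0 0 .002 -.28 0 0 0; 0 0 .002 -.283 0 0 0; 0 0 .002 -.283 0 0 0; -1 0 .002 -.283 0 0 0; -1 0 .002 -.283 0 0 0; -1 0 .002 -.283 0 0 0"
}}

```text
clock: 11.43
eef_pos: [0.5624, 0.2781, 0.1273]
tool_rot: [0.724, 0.689, 0.002, 0.0]
ft_force: [-2.3, 2.8, 3.9]
grip_width: 0.0073
grasp_force: 45.6
```

{"fn": "step_arm", "kwargs": {
  "targets": "-1 0 0 0 0 0 0; -1 0 0 0 0 0 0; -1 0 0 0 0 0 0"
}}

```text
clock: 11.68
eef_pos: [0.5623, 0.2781, 0.1273]
tool_rot: [0.725, 0.689, 0.002, 0.0]
ft_force: [-0.0, 0.7, 6.8]
grip_width: 0.0069
grasp_force: 59.3
```

{"fn": "step_arm", "kwargs": {
  "targets": "-1 0 -.001 .017 .064 -.003 0; -1 0 -.003 .033 .127 -.006 0; -1 0 -.005 .048 .191 -.0095 0; -1 0 -.008 .063 .254 -.013 0; -1 -.001 -.012 .078 .318 -.016 0; -1 -.001 -.017 .093 .381 -.019 0; -1 -.001 -.022 .107 .445 -.022 0; -1 -.001 -.022 .107 .445 -.022 0"
}}

```text
clock: 12.35
eef_pos: [0.5612, 0.2644, 0.1794]
tool_rot: [0.714, 0.678, 0.127, -0.12]
ft_force: [0.1, 0.8, -3.8]
grip_width: 0.0071
grasp_force: 58.3
```

```bash
cat >> h.py <<'E'
def st():
    import cv2
    o=bot.get_obs();q=R.from_quat(o["tool_rot"]).as_matrix()
    s=np.array([.5836,.0322]);M=rz(-.04985)[:2,:2]
    th=np.arctan2(q[:2,2]@M[:,1],-q[2,2])
    print("station tcp",((o["eef_pos"][:2]-s)@M).round(4),o["eef_pos"][2].round(4),"theta",th.round(3),"ft",o["ft_force"].round(1),o["grip_width"].round(4),o["clock"])
def pic(n,c,f,name):
    import cv2
    a=bot.camera(n)[c[1]:c[3],c[0]:c[2],::-1]
    cv2.imwrite(name,cv2.resize(a,None,fx=f,fy=f,interpolation=cv2.INTER_CUBIC))
E
python3 - <<'E'
from h import *
st()
E
```

```text
Traceback (most recent call last):
  File "h.py", line 23, in st
    print("station tcp",((o["eef_pos"][:2]-s)@M).round(4),o["eef_pos"][2].round(4),"theta",th.round(3),"ft",o["ft_force"].round(1),o["grip_width"].round(4),o["clock"])
                                                                                                                                   ^^^^^^^^^^^^^^^^^^^^^
AttributeError: 'float' object has no attribute 'round'
```

{"fn": "step_arm", "kwargs": {
  "targets": "-1 0 -.003 .007 .032 -.0016 0; -1 0 -.006 .014 .064 -.0032 0; -1 0 -.009 .02 .095 -.005 0; -1 -.001 -.013 .027 .127 -.0064 0; -1 -.001 -.017 .034 .159 -.008 0; -1 -.001 -.02 .041 .191 -.0095 0; -1 -.001 -.024 .047 .222 -.011 0; -1 -.0015 -.028 .054 .254 -.0127 0; -1 -.0015 -.033 .06 .286 -.0143 0; -1 -.002 -.037 .066 .318 -.016 0"
}}

```text
clock: 13.18
eef_pos: [0.5599, 0.2475, 0.2115]
tool_rot: [0.692, 0.658, 0.214, -0.203]
ft_force: [-0.4, -2.3, -1.2]
grip_width: 0.0071
grasp_force: 59.0
```

```bash
sed -i 's/o\["grip_width"\].round(4)/o["grip_width"]/' h.py
python3 - <<'E'
from h import *
pic("scene",(290,110,470,280),3.3,"pics/g1.png"); st()
E
```

```text
station tcp [-0.0343  0.2131] 0.2115 theta 0.6 ft [ 0.8 -1.5 -0.7] 0.007182644166936579 13.2333
```

View pics/g1.png

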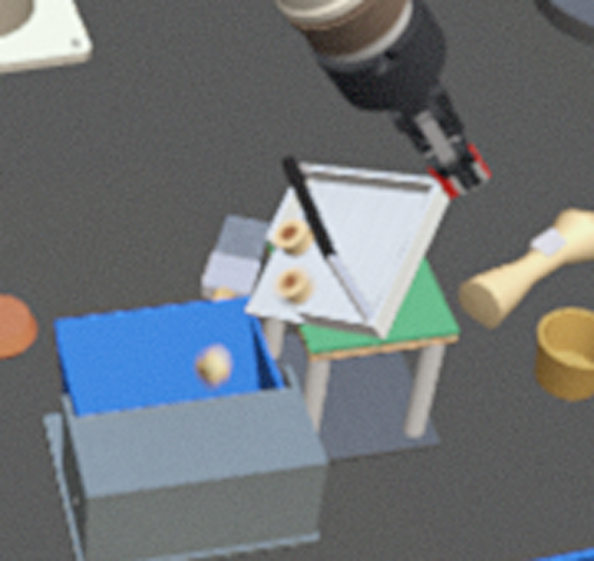

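{"fn": "step_arm", "kwargs": {
  "targets": "-1 0 0 0 0 0 0; -1 0 0 0 0 0 0; -1 0 0 0 0 0 0; -1 0 -.005 .006 .032 -.0016 0; -1 0 -.01 .012 .064 -.0032 0; -1 0 -.015 .018 .095 -.005 0; -1 -.001 -.019 .024 .127 -.0064 0; -1 -.001 -.019 .024 .127 -.0064 0; -1 -.001 -.019 .024 .127 -.0064 0; -1 -.001 -.019 .024 .127 -.0064 0"
}}

```text
clock: 14.07
eef_pos: [0.5593, 0.2384, 0.2234]
tool_rot: [0.681, 0.648, 0.248, -0.236]
ft_force: [0.6, -3.7, -0.3]
grip_width: 0.007
grasp_force: 59.0
```

```bash
cat >> h.py <<'E'
def blobs(n,box):
    # buff-coloured blobs in a box
    import cv2
    a=bot.camera(n); h=cv2.cvtColor(a,cv2.COLOR_RGB2HSV)
    m=((h[...,0]>8)&(h[...,0]<32)&(h[...,1]>60)&(h[...,2]>110)).astype(np.uint8)
    k=np.zeros_like(m);k[box[1]:box[3],box[0]:box[2]]=1
    c,_,s,g=cv2.connectedComponentsWithStats(m*k)
    print(n,[(g[i].round().tolist(),int(s[i,4])) for i in range(1,c) if s[i,4]>8])
E
python3 - <<'E'
from h import *
st();blobs("scene",(300,130,440,260));blobs("top",(190,110,350,260))
E
```

```text
station tcp [-0.0346  0.2048] 0.2234 theta 0.698 ft [ 0.6 -3.7 -0.3] 0.006952020604873825 14.0667
scene [([376.0, 185.0], 87), ([435.0, 200.0], 133), ([357.0, 199.0], 11), ([406.0, 215.0], 99)]
top [([336.0, 112.0], 10), ([243.0, 139.0], 21), ([192.0, 183.0], 63), ([347.0, 209.0], 9), ([195.0, 216.0], 146), ([348.0, 216.0], 9), ([226.0, 217.0], 10)]
```

{"fn": "step_arm", "kwargs": {
  "targets": "-1 0 -.006 .006 .032 -.0016 0; -1 0 -.011 .011 .064 -.0032 0; -1 0 -.016 .017 .095 -.005 0; -1 -.001 -.022 .022 .127 -.0064 0; -1 -.001 -.022 .022 .127 -.0064 0; -1 -.001 -.022 .022 .127 -.0064 0; -1 -.001 -.022 .022 .127 -.0064 0; -1 -.001 -.022 .022 .127 -.0064 0"
}}

```text
clock: 14.83
eef_pos: [0.5588, 0.2278, 0.2347]
tool_rot: [0.667, 0.635, 0.282, -0.268]
ft_force: [-0.0, -2.4, -0.8]
grip_width: 0.0074
grasp_force: 59.0
```

Run:
```python
from h import *
st();blobs("scene",(300,130,440,260))
```

```text
station tcp [-0.0345  0.1941] 0.2347 theta 0.799 ft [-0.  -2.4 -0.8] 0.00739637682290938 14.8333
scene [([435.0, 200.0], 135), ([357.0, 199.0], 11), ([405.0, 215.0], 101), ([347.0, 229.0], 27)]
```

Run:
```python
from h import *
import cv2
b=bot.camera("scene")[130:260,300:440,::-1];a=bot.camera("top")[120:250,220:360,::-1]
f=lambda x:cv2.resize(x,None,fx=2.85,fy=2.85,interpolation=cv2.INTER_CUBIC)
cv2.imwrite("pics/k.png",np.hstack([f(b),f(a)]))
```

```text
(no output)
```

View pics/k.png

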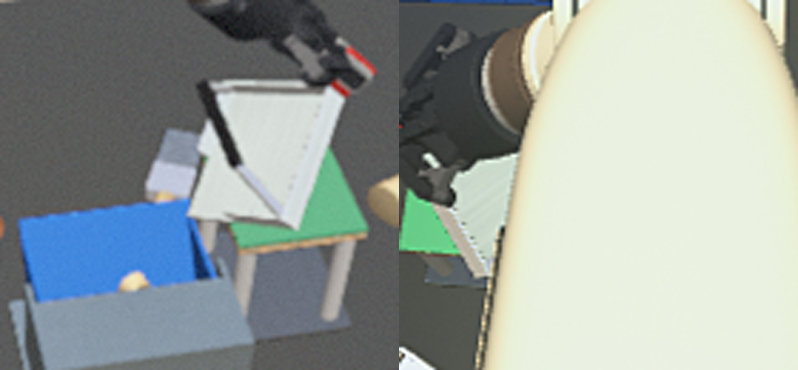

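{"fn": "step_arm", "kwargs": {
  "targets": "-1 0 .011 -.011 -.064 .0032 0; -1 .001 .022 -.022 -.127 .0064 0; -1 .002 .041 -.046 -.254 .0127 0; -1 .003 .058 -.072 -.381 .019 0; -1 .0035 .073 -.099 -.509 .0255 0; -1 .004 .084 -.128 -.636 .032 0; -1 .0045 .093 -.157 -.763 .038 0; -1 .005 .096 -.172 -.827 .0415 0; -1 .005 .098 -.188 -.89 .0445 0; -1 .005 .098 -.188 -.89 .0445 0"
}}

```text
clock: 15.82
eef_pos: [0.5606, 0.2801, 0.1402]
tool_rot: [0.722, 0.69, 0.036, -0.035]
ft_force: [0.0, 3.2, 4.4]
grip_width: 0.007
grasp_force: 59.5
```

{"fn": "step_arm", "kwargs": {
  "targets": "-1 0 .001 -.008 -.032 .0016 0; -1 0 .001 -.016 -.064 .0032 0; -1 0 .002 -.022 -.095 .0048 0; -1 0 .002 -.028 -.127 .0064 0; -1 0 .002 -.028 -.127 .0064 0; -1 0 .002 -.028 -.127 .0064 0"
}}

```text
clock: 16.32
eef_pos: [0.5614, 0.2773, 0.127]
tool_rot: [0.725, 0.689, -0.0, 0.0]
ft_force: [-2.0, -1.4, 2.8]
grip_width: 0.007
grasp_force: 59.3
```

Run:
```python
from h import *
st()
```

```text
station tcp [-0.0344  0.2437] 0.127 theta -0.001 ft [-2.  -1.4  2.8] 0.006991633682411441 16.3167
```

{"fn": "step_arm", "kwargs": {
  "targets": "-.5 0 0 0 0 0 0; 0 0 0 0 0 0 0; 0 0 0 0 0 0 0; 0 0 0 .03 0 0 0; 0 0 0 .1 0 0 0; 0 0 0 .18 0 0 0; 0 0 0 .26 0 0 0; -.5 -.03 -.06 .28 0 0 0; -1 -.06 -.14 .28 0 0 0; -1 -.09 -.22 .28 0 0 0"
}}

```text
clock: 17.15
eef_pos: [0.5174, 0.1691, 0.268]
tool_rot: [0.724, 0.69, 0.001, 0.001]
ft_force: [0.1, -0.8, -0.1]
grip_width: 0.0069
grasp_force: 0.0
```

{"fn": "step_arm", "kwargs": {
  "targets": "-1 -.03 -.07 0 0 0 0; -1 -.06 -.14 0 0 0 0; -1 -.08 -.21 0 0 0 0; -1 -.08 -.28 0 0 0 0; -1 -.08 -.34 0 0 0 0; -1 -.08 -.35 -.05 0 0 0; -1 -.08 -.35 -.13 0 0 0; -1 -.08 -.35 -.21 0 0 0; -1 -.08 -.35 -.29 0 0 0; -1 -.08 -.35 -.37 0 0 0"
}}

```text
clock: 17.98
eef_pos: [0.4769, -0.006, 0.0806]
tool_rot: [0.725, 0.689, 0.0, 0.0]
ft_force: [1.4, -0.9, -0.7]
grip_width: 0.0001
grasp_force: 0.0
```

Run:
```python
from h import *
st();blobs("scene",(300,130,440,260));blobs("top",(190,110,350,260))
t=bot.camera("scene")
P=[(85,0,1),(0,85,0),(-115,0,36)]
```

```text
station tcp [-0.1047 -0.0435] 0.0806 theta 0.0 ft [ 1.4 -0.9 -0.7] 0.0001449844126276864 17.9833
scene [([316.0, 136.0], 12), ([435.0, 200.0], 135), ([357.0, 199.0], 11), ([420.0, 213.0], 32), ([391.0, 217.0], 35), ([347.0, 229.0], 28)]
top [([335.0, 112.0], 11), ([307.0, 151.0], 9), ([348.0, 155.0], 15), ([192.0, 183.0], 64), ([288.0, 201.0], 11), ([195.0, 217.0], 147), ([274.0, 235.0], 37)]
```

{"fn": "step_arm", "kwargs": {
  "targets": "-1 0 0 .08 0 0 0; -1 -.06 -.06 .14 0 0 0; -1 -.12 -.14 .14 0 0 0; -1 -.16 -.22 .14 0 0 0; -1 -.16 -.3 .14 0 0 0; -1 -.16 -.38 .14 0 0 0; -1 -.16 -.45 .14 0 0 0; -1 -.16 -.45 .14 0 0 0"
}}

```text
clock: 18.8
eef_pos: [0.399, -0.2373, 0.1562]
tool_rot: [0.727, 0.687, 0.0, 0.005]
ft_force: [0.5, -0.3, -0.6]
grip_width: 0.0
grasp_force: 0.0
```

Run:
```python
from h import *
import cv2
st();a=bot.camera("top");cv2.imwrite("pics/l.png",a[:,:,::-1])
# bin mouth footprint in pixels
s=[.5836,.0322,0]
print("mouth",proj("top",np.array([(0,75,77),(0,-75,77),(-72,-75,77),(-72,75,77)])/1000@rz(-.04985).T+s).round().tolist())
blobs("top",(190,110,360,260))
h=cv2.cvtColor(a,cv2.COLOR_RGB2HSV)
for r in range(166,212,3): print(r,''.join('B' if 95<h[r,c,0]<125 and h[r,c,1]>130 else 'o' if (h[r,c,0]<40 and h[r,c,1]>35) else '.' for c in range(270,350)))
```

```text
station tcp [-0.1709 -0.2784] 0.1562 theta -0.007 ft [ 0.5 -0.3 -0.6] 3.887823150548564e-05 18.8
mouth [[279.0, 179.0], [338.0, 183.0], [337.0, 211.0], [276.0, 206.0]]
top [([334.0, 112.0], 12), ([192.0, 183.0], 62), ([298.0, 179.0], 47), ([305.0, 183.0], 79), ([194.0, 217.0], 144), ([281.0, 227.0], 225), ([345.0, 243.0], 411)]
166 ................................................................................
169 ........oBBBBBBBBBBBBBBBBBBBBBB.................................................
172 ........oBBBBBBBBBBBBBBBBBBBBBBBBBBBBBBBBBBBBBBBBBBBBBBBBBBBBBBBBBBB............
175 .......o.BBBBBBBBBBBBBBBBBB.ooo.BBBB....o.BBBBBBBBBBBBBBBBBBBBBBBBBBBB..........
178 .......oBBB.BBBBBBBBBBB.ooooooooo.BB.ooooo.BBBBBBBBBBBBBBBBBBBBBBBBBB...........
181 ........BBBBBBBBBBBBBBBBooooooo.BBBBBooooo.BBBBBBBBBBBBBBBBBBBBBBBBBB...........
184 ...........BBBBBBBBBBBBBBB..ooooooooooo.BBBBBBBBBBBBBBBBBBBBBBBBBBBBBo..........
187 ............BBBBBBBBBBBBBBBB.oooooooooBBBBBBBBBBBBBBBBBBBBBBBBBBBBBBBo..........
190 ...........BBBBBBBBBBBBBBBBBB.oo...BBBBBBBBBBBBBBBBBBBBBBBBBBBBBBBBB............
193 .......BBBBBBBBBBBBBBBBBBBBBBBBBBBBBBBBBBBBBBBBBBBBBBBBBBBBBBBBBBBBB............
196 ......BBBBBBBBBBBBBBBBBBBBBBBBBBBBBBBBBBBBBBBBBBBBBBBBBBBBBBBBBBBBBB............
199 ......BBBBBBBBBBBBBBBBBBBBBBBBBBBBBBBBBBBBBBBBBBBBBBBBBBBBBBBBBBBBB.............
202 ......BBBBBBBBBBBBBBBBBBBBBBBBBBBBBBBBBBBBBBBBBBBBBBBBBBBBBBBBBBBBB.............
205 ......ooo...BBBBBBBBBBBBBBBBBBBBBBBBBBBBBBBBBBBBBBBBBBBBBBBBBBBBBBB.............
208 ....................................ooooooooooo..BBBBBBBBBBBBBBBBBB.............
211 ................................................................................
```

{"fn": "step_arm", "kwargs": {
  "targets": "-1 .03 .07 0 0 0 0; -1 .06 .15 0 0 0 0; -1 .1 .23 0 0 0 0; -1 .12 .31 0 0 0 0; -1 .14 .39 0 0 0 0; -1 .15 .46 0 0 0 0; -1 .15 .46 -.06 0 0 0; -1 .15 .46 -.12 0 0 0; -1 .15 .46 -.156 0 0 0; -1 .15 .46 -.156 0 0 0"
}}

```text
clock: 19.73
eef_pos: [0.4691, 0.0016, 0.0719]
tool_rot: [0.723, 0.69, -0.002, -0.002]
ft_force: [-1.5, -1.1, -1.2]
grip_width: -0.0
grasp_force: 0.0
```

{"fn": "step_arm", "kwargs": {
  "targets": "-1 .03 -.0015 0 0 0 0; -1 .06 -.003 0 0 0 0; -1 .08 -.004 0 0 0 0; -1 .1 -.005 0 0 0 0; -1 .12 -.006 0 0 0 0; -1 .135 -.007 .005 0 0 0; -1 .15 -.0075 .01 0 0 0; -1 .16 -.008 .01 0 0 0; -1 .17 -.0085 .01 0 0 0; -1 .17 -.0085 .01 0 0 0"
}}

```text
clock: 20.57
eef_pos: [0.5582, -0.0047, 0.0794]
tool_rot: [0.725, 0.689, 0.001, 0.001]
ft_force: [0.1, -0.1, 0.4]
grip_width: -0.0001
grasp_force: 0.0
```

Run:
```python
from h import *
st()
```

```text
station tcp [-0.0235 -0.0381] 0.0794 theta 0.0 ft [ 0.1 -0.1  0.4] -5.16036489283732e-05 20.5667
```

{"fn": "step_arm", "kwargs": {
  "targets": "-1 .008 0 0 0 0 0; -1 .016 -.001 0 0 0 0; -1 .022 -.001 0 0 0 0; -1 .028 -.001 0 0 0 0; -1 .032 -.0015 0 0 0 0"
}}

```text
clock: 20.98
eef_pos: [0.5705, -0.0055, 0.0785]
tool_rot: [0.725, 0.689, -0.002, -0.002]
ft_force: [-12.3, 0.9, 9.1]
grip_width: 0.0002
grasp_force: 6.1
```

{"fn": "step_arm", "kwargs": {
  "targets": "-1 .004 0 0 0 0 0; -1 .008 0 0 0 0 0; -1 .008 0 0 0 0 0"
}}

```text
clock: 21.23
eef_pos: [0.5705, -0.0055, 0.0786]
tool_rot: [0.725, 0.689, -0.005, -0.005]
ft_force: [-17.5, 0.8, 13.8]
grip_width: -0.0001
grasp_force: 9.1
```

Run:
```python
from h import *
st()
```

```text
station tcp [-0.0112 -0.0383] 0.0786 theta -0.0 ft [-17.5   0.8  13.8] -0.0001314860289477441 21.2333
```

{"fn": "step_arm", "kwargs": {
  "targets": "-1 -.04 .002 0 0 0 0; -1 -.08 .004 0 0 0 0; -1 -.1 .005 .06 0 0 0; -1 -.1 .005 .13 0 0 0; -1 -.12 -.06 .2 0 0 0; -1 -.14 -.14 .2 0 0 0; -1 -.16 -.22 .2 0 0 0; -1 -.18 -.3 .2 0 0 0; -1 -.2 -.38 .2 0 0 0; -1 -.22 -.46 .2 0 0 0"
}}

```text
clock: 22.07
eef_pos: [0.4674, -0.2345, 0.1792]
tool_rot: [0.725, 0.689, 0.0, 0.001]
ft_force: [0.7, 0.3, 0.1]
grip_width: 0.0001
grasp_force: 0.0
```

Run:
```python
from h import *
import cv2
st();a=bot.camera("top").astype(int);b=cv2.imread("pics/top0.png")[:,:,::-1].astype(int)
d=np.abs(a-b).max(2)[160:215,270:350];print("bin diff",d.mean(),(d>60).sum())
s=[.5836,.0322,0]
g=lambda x:np.array(x)
for nm,im in(("now",a.astype(np.uint8)),("start",b.astype(np.uint8))):
    h=cv2.cvtColor(im,cv2.COLOR_RGB2HSV);print(nm)
    for c in(285,300,325): print(c,[tuple(im[r,c].tolist()) if 0 else ('%s'%('B' if h[r,c,1]>130 and 95<h[r,c,0]<125 else '.'))+str(h[r,c,2]) for r in range(162,194,2)])
cv2.imwrite("pics/m.png",a[:,:,::-1].astype(np.uint8))
```

```text
station tcp [-0.1027 -0.2722] 0.1792 theta -0.0 ft [0.7 0.3 0.1] 6.63581062685744e-05 22.0667
bin diff 41.910909090909094 268
now
285 ['.138', '.138', '.137', 'B166', 'B254', 'B249', 'B208', 'B81', 'B85', 'B86', 'B85', 'B84', '.103', '.135', '.136', '.136']
300 ['.135', '.138', '.137', '.140', '.255', '.213', 'B253', 'B59', 'B85', 'B80', '.163', '.105', '.83', '.141', '.136', '.134']
325 ['.136', '.138', '.136', '.135', '.133', 'B255', 'B242', 'B245', 'B59', 'B83', 'B85', 'B82', 'B85', 'B78', '.147', '.140']
start
285 ['.183', '.184', '.182', 'B225', 'B255', 'B255', 'B255', 'B108', 'B112', 'B113', 'B112', 'B110', '.136', '.178', '.179', '.178']
300 ['.180', '.182', '.181', '.176', 'B255', 'B255', 'B255', 'B87', 'B112', 'B108', '.214', '.139', '.111', '.188', '.179', '.177']
325 ['.181', '.183', '.181', '.179', '.179', 'B255', 'B255', 'B255', 'B88', 'B111', 'B111', 'B112', 'B111', 'B107', '.193', '.187']
```

Run:
```python
import cv2,numpy as np
a=cv2.imread("pics/m.png",0).astype(np.float32);b=cv2.imread("pics/top0.png",0).astype(np.float32)
for n,(x0,y0,x1,y1) in dict(lipR=(308,166,340,194),lipL=(280,174,300,192),housing=(280,135,345,160),base=(285,195,345,212),brush=(245,210,295,275),box=(200,240,242,278),bone=(140,205,205,245),tin=(168,168,200,200),nod=(328,228,362,260),bott=(408,160,436,188),glue=(455,175,490,205)).items():
    p,q=a[y0:y1,x0:x1],b[y0:y1,x0:x1]; q=q*p.mean()/q.mean()
    M=np.eye(2,3,dtype=np.float32)
    try: cc,M=cv2.findTransformECC(q,p,M,cv2.MOTION_TRANSLATION,(3,200,1e-5)); print(n,round(cc,3),M[:,2].round(2))
    except Exception as e: print(n,"fail",np.abs(p-q).mean())
```

```text
lipR 0.931 [0.89 0.1 ]
lipL 0.945 [1.33 0.14]
housing 1.0 [ 0.01 -0.01]
base 1.0 [-0.01  0.02]
brush 0.959 [0.04 0.24]
box 0.998 [-0.06 -0.05]
bone 0.997 [-0.03 -0.09]
tin 0.996 [-0.01 -0.02]
nod 1.0 [-0.02 -0.01]
bott 0.985 [ 0.01 -0.05]
glue fail 46.553894
```

```bash
python3 -c "
from workcell import bot
print(bot.job_done())"
```

```text
the job is handed in; nothing more can be done
None
```

The job is done and handed in at about 22 s: all three vertebrae are in the bin, the bin is pushed home (its lip lines up with the starting picture), and the tray is set down flat on the stand and released. The other bench items I could check have not moved; the glue bottle could not be checked in the last picture, though the arm never went near it.

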